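Stow the kitchen timer under the caddy's lift-up tray

TASK

Put the red kitchen timer away in the green caddy: lift the blue top tray by its wooden handle until it is fully up and back, set the timer down upright on the floor of the compartment underneath without dropping it, then lower the tray gently until it is fully down again. Leave the other things where they are.

Things in the scene. Friction and masses are not known exactly. Their poses are not given: they have to be found in the camera images.
- timer_center (a point): centre (half-way up, 24 mm above its underside) of the wind-up kitchen timer: loose, round, 60 mm diameter, 48 mm tall, cream base, red domed top, about 0.09 kg. Stands upright on the worktop, left of the caddy. z is its own up axis. Sides upright to about 20 mm above the underside, then the dome narrows. One rigid piece here: the dial does not turn.
- timer: the same timer; this origin is the centre of its underside
- caddy: green two-tier caddy, fixed to the worktop, 140 mm deep (x), 190 mm wide (y; 210 over the link brackets). Origin: centre of its underside; its low front faces roughly left (world +y); its x points to its back (to the right), y away from the robot, z up. Walls 5 mm, inner floor 6 mm above the worktop, inside x -65..65, y -90..90 mm. Back and sides 60 mm high; the front is only a 25 mm lip.
- open_floor (a point): point on the compartment's floor, 26 mm in front of the caddy's middle (axes as the caddy's), a good place for the timer. It is 39 mm behind the lip and, with the tray up, 21 mm in front of the tray's overhanging front edge. An upright gripper has no room there: come in over the lip from the caddy's front, tool leaning to that side 25 to 45 degrees, fingers closing along y.
- tray_handle (a point): centre of the wooden grip bar of the blue top tray (140x184x26 mm, 0.2 kg). Bar along the caddy's x: 66 long, 14 wide, 16 mm tall, underside 37 mm above the tray's floor, on two steel posts under its ends; fingers fit at both sides (dividers 62 mm off). Tray down: at x -30, y 0, z 111 mm in the caddy's frame; tray's underside 62 mm above the worktop (122 mm when up).
- tray_lift (a joint): angle q of the 60 mm parallel links carrying the tray: 0 = fully down, 1.65 rad = fully up at its stop. The tray stays level; from its place at 0 it and its handle move 60*(1-cos q) mm along the caddy's +x (back) and 60*sin q mm up: first straight up, then back. Stiff hinges: it stays where it is left; about 5 N to lift, 3 N to bring down.
- lemon: bystander: yellow lemon, 78x55x56 mm, between the caddy and the tall cabinet that closes the right end of the worktop (side at about y = -0.47 m, from about x = 0.3 m back, higher than the arm: keep the arm clear of it); loose, origin at the centre of its underside
- garlic: bystander: garlic bulb, 60x57x58 mm, right of the caddy; loose, origin at the centre of its underside
- tumbler: bystander: clear glass tumbler, 76 mm wide, 86 mm tall, behind, by the sink tap; loose, origin at the centre of its underside
- cup: bystander: small espresso cup, 60 mm wide, 50 mm tall, behind, by the sink; loose, origin at the centre of its underside
- peeler: bystander: yellow peeler, 170x25x18 mm, lying behind; loose, origin at the centre of its underside
- teaspoon: bystander: steel teaspoon, 130x27x11 mm, at the front left; loose, origin at the centre of its underside
There are look-alikes about, which are no part of the job. What is shaped like the timer but pink or turquoise is not meant.

How it is judged:
On the way, in this order (a step that is already met when the one before it is completed fails the run):
1. the tray is lifted fully up (tray_lift above 1.45 rad) (value of joint tray_lift above 1.45 rad), for 0.2 s.
2. with the tray up (above 1.2 rad), the timer stands upright and at rest on the compartment floor, let go (value of joint tray_lift above 1.2 rad and x of timer_center in the frame of caddy between -0.05 and 0.05 m and y of timer_center in the frame of caddy between -0.07 and 0.07 m and z of timer_center in the frame of caddy below 0.036 m and angle between timer_center's own z axis and vertical below 0.15 rad and linear speed of timer below 0.03 m/s and contact force between timer and the fingers below 0.05 N), for 0.2 s.
At the end, for the whole second after the job is handed in: Tray fully down (tray_lift below 0.12 rad); timer at rest on the compartment floor under it, upright within 0.15 rad, its centre under 36 mm above the worktop and within 50 mm (x) and 70 mm (y) of the caddy's middle (value of joint tray_lift below 0.12 rad and x of timer_center in the frame of caddy between -0.05 and 0.05 m and y of timer_center in the frame of caddy between -0.07 and 0.07 m and z of timer_center in the frame of caddy below 0.036 m and angle between timer_center's own z axis and vertical below 0.15 rad and linear speed of timer below 0.03 m/s); the robot touches nothing.
It fails at once if the timer is dropped into the caddy (faster than 0.6 m/s inside it) (linear speed of timer above 0.6 m/s and x of timer_center in the frame of caddy between -0.05 and 0.05 m and y of timer_center in the frame of caddy between -0.07 and 0.07 m and z of timer_center in the frame of caddy below 0.08 m).
It fails at once if the tray is slammed down (faster than 5 rad/s in its last 0.3 rad) (value of joint tray_lift below 0.3 rad and velocity of joint tray_lift below -5 rad/s).
It fails at once if a bystander is moved by more than 30 mm (distance of any of lemon, garlic, tumbler, cup, peeler, teaspoon from where it was at the start of the episode above 0.03 m).
It also fails if it takes over 64 s, if anything falls off the work surface, if the arm or the gripper's body presses on something with over 40 N, if the wrist force passes 120 N, or if a joint passes its speed limit or range.

ROBOT

A 7-joint arm with a two-finger parallel gripper is mounted at the origin on a cart in front of the work surface, level with it; the furniture and walls round the work are solid. World frame = base frame: x ahead of the robot, y to its left, z up, the work surface at z = 0. Lengths are in m, angles in rad, forces in N, time in s.
With the tool pointing down it reaches from about 0.35 to 0.9 m from the base axis. Payload 19.9 kg.
Tool frame: the origin (TCP) lies on the centre line of the jaws, within the pads' length; the fingertips stand 17 mm ahead of it and the grasp point (between the pads) lies 2 mm behind it; z points along the fingers, y is the line along which they close (so a half turn about z gives the same grasp; the last joint's range is limited). The gripper opens to 85 mm and grips with 20 to 120 N. Pads are 22 mm wide; open, the fingers measure 114 mm over their backs; the gripper's body (76 mm by 85 mm) begins 54 mm behind the grasp point. The pads swing forward as they close: fully open they stand 13 mm farther back than shut.
Start: joints at [-1.313, 0.417, -0.01, 1.614, 0.005, 1.111, -0.053], TCP at [0.184, 0.597, 0.248] pointing down, gripper open.
Joint ranges: [-2.81, 2.81], [-0.39, 2.02], [-1.27, 1.25], [0.06, 2.57], [-1.19, 4.33], [0.19, 2], [-2.82, 2.82]. Speed limits (rad/s): [1.89, 1.89, 2.39, 2.39, 3.01, 3.01, 3.01].

INTERFACE

Orientations are given as a unit quaternion [w, x, y, z].
In Python, from station import bot gives the robot as it stands.
- The arm moves only by the tool step_arm, never from a script. Its argument "rows" is a list of rows, each a list of 3 entries, a list of its own where there are three numbers: the closure, from 0 (fully open) to 1 (shut), then the shift along the world's x, y, z in units of 0.5 m (1.0 is 0.5 m), then the turn about the world's z in units of pi/2 rad (1.0 is pi/2 rad). In form: [[grip, [dx, dy, dz], spin], ...]. A call has 1 to 8 rows; each row shifts and turns the commanded pose from where the row before left it; what a row does not reach is not made up. A row lasts 1/8 s, in which the tool goes at most 62.5 mm and 10.7 degrees, less where a joint would pass 70% of its speed; a pose out of reach is approached as far as the arm can. A call with a number of a shift or a turn outside -1 to 1 is refused whole. A call with a gripper value outside its range is refused whole. The fingers move at their own pace and stop on an object; the grip force is fixed at half the most. Time passes only in rows, so rows that do not move let the fingers close. It gives the time, the measured TCP pose, the force, the opening and the grip force at its end, in the units of the state.
- bot.state(): the state, without advancing time (a new reading comes with each control period).
- bot.capture(name): name is "scene" or "side" or "wrist"; returns a dict with "color" (480x640x3 uint8, red, green, blue), "fx", "fy", "cx", "cy" (pixels), "rvec" (rotation vector, rad) and "tvec" (3), from world to camera coordinates, as OpenCV has them. Camera axes: x right, y down, z forward; pixel columns grow to the right and rows downward; lengths in m; the calibration is good to about 2 mm. A picture is of the moment at which its call begins. There is no depth.
- bot.sign_off(): hands the job in; it is judged then, once.
The state is a dict: "time": time; "joints": joint angles; "dq": joint speeds; "joint_torque": joint torques, N m; "tcp_pos": TCP position; "ee_rot": TCP orientation; "wrist_force": force on the tool from outside, world axes, zero at the start; "ft_torque": the same for the moment, N m; "gripper_width": finger opening in m; "grip_force": force on a finger pad.
Only numpy, scipy, OpenCV 4.12 (cv2) and the standard library are available. Lean on these libraries where they do the work, as an engineer would, in place of code of your own. Each camera call takes 0.05 s, during which the arm holds its last target. There are 200 camera calls.

## Working session

There is one attempt and no reset: what is moved stays moved. The work goes in short steps, Python scripts to look and compute and a tool call to move; the robot and the scene stay as the last step left them, time stands still between calls to the robot, and variables do not carry over. Pictures are saved under pics/ and viewed, at most 13 in all, crops included, and the job is handed in when it is done.

Besides the shell and the picture viewer there is one more tool, called by a JSON object that holds its "fn" and its "kwargs". step_arm: Moves the arm, as the interface text tells. Its arguments: {"type":"object","properties":{"rows":{"type":"array"}},"required":["rows"]}

```bash
mkdir -p pics; ls; cat > h.py <<'E'
from station import bot
import numpy as np, cv2
def cap(n,f):
    c=bot.capture(n); cv2.imwrite('pics/'+f,c['color'][:,:,::-1]); np.save('pics/'+n+'.npy',np.array([c['fx'],c['fy'],c['cx'],c['cy'],*np.ravel(c['rvec']),*np.ravel(c['tvec'])])); return c
def ray(n,u,v):
    a=np.load('pics/'+n+'.npy'); R=cv2.Rodrigues(a[4:7])[0]
    d=R.T@np.array([(u-a[2])/a[0],(v-a[3])/a[1],1]); return -R.T@a[7:],d
def atz(n,u,v,z):
    o,d=ray(n,u,v); return o+d*(z-o[2])/d[2]
def proj(n,P):
    a=np.load('pics/'+n+'.npy'); K=np.array([[a[0],0,a[2]],[0,a[1],a[3]],[0,0,1]])
    return cv2.projectPoints(np.array(P,float).reshape(-1,1,3),a[4:7],a[7:],K,None)[0].reshape(-1,2)
E
python3 - <<'E'
from h import *
for n in('scene','side'): cap(n,n+'0.png')
print(bot.state())
E
```

```text
pics
{'time': 0.1, 'joints': array([-1.31350639,  0.41790334, -0.01031098,  1.61412763,  0.00468881,
        1.11074038, -0.05297858]), 'dq': array([-0.00116181, -0.00078206, -0.00033251, -0.00194371,  0.00112721,
        0.00108796,  0.00081356]), 'joint_torque': array([-1.45946397e-04, -8.65834379e+01,  6.79706465e-01, -4.35639596e+01,
        1.92125008e-02,  4.96922614e-03,  6.91315267e-05]), 'tcp_pos': array([0.1838861 , 0.59700832, 0.24772388]), 'ee_rot': array([-4.84542331e-05,  1.48824126e-01,  9.88863512e-01, -5.75320352e-04]), 'wrist_force': array([0.22426975, 0.05046131, 0.18634608]), 'ft_torque': array([-0.00900883,  0.01190444,  0.01760024]), 'grip_force': 0.0, 'gripper_width': 0.08557158721616819}
```

View pics/scene0.png

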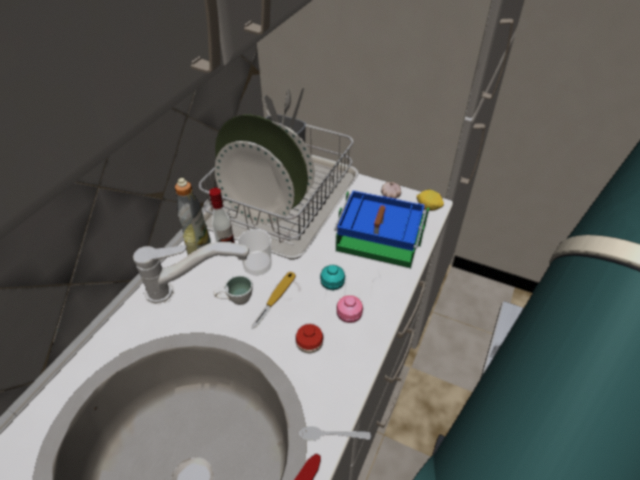

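View pics/side0.png

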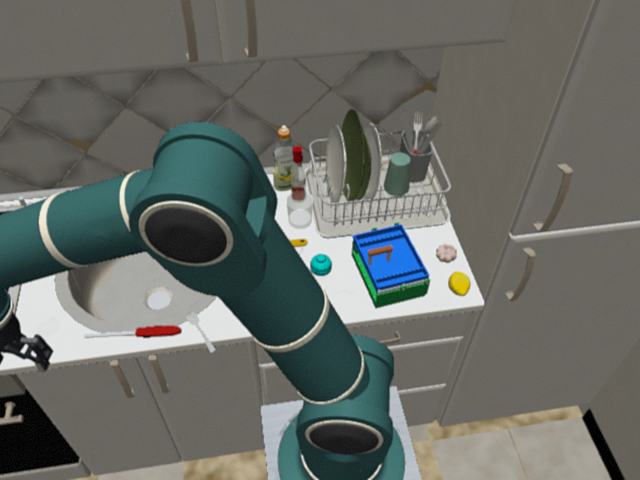

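```bash
python3 - <<'E'
from h import *
cs=cv2.imread('pics/scene0.png'); cd=cv2.imread('pics/side0.png')
print('timer base?',atz('scene',309,337,.03),'pink',atz('scene',349,308,.03),'turq',atz('scene',332,277,.03),atz('side',320,265,.03))
def tri(a,b):
    o1,d1=ray('scene',*a);o2,d2=ray('side',*b)
    A=np.stack([d1,-d2],1);s=np.linalg.lstsq(A,o2-o1,rcond=None)[0]
    p,q=o1+d1*s[0],o2+d2*s[1];return (p+q)/2,np.linalg.norm(p-q)
print('handle',tri((380,217),(380,252)))
cv2.imwrite('pics/c.png',np.hstack([cv2.resize(cs[180:280,320:440],(480,400),interpolation=2),cv2.resize(cd[210:310,340:440],(320,400),interpolation=2)]))
for n,im in(('scene',cs),('side',cd)):
    hsv=cv2.cvtColor(im,cv2.COLOR_BGR2HSV)
    m=cv2.inRange(hsv,(108,150,60),(128,255,255)); k=cv2.connectedComponentsWithStats(m); i=1+np.argmax(k[2][1:,4]); 
    pts=np.argwhere(k[1]==i)[:,::-1].astype(np.int32); ap=cv2.approxPolyDP(cv2.convexHull(pts),4,True).reshape(-1,2)
    print(n,[(p.tolist(),atz(n,*p,.088).round(3)) for p in ap])
E
```

```text
timer base? [0.4940762  0.13598766 0.03      ] pink [0.44892135 0.03320295 0.03      ] turq [ 0.51860727 -0.03018515  0.03      ] [ 0.51131224 -0.03731789  0.03      ]
handle (array([ 0.46724252, -0.18453475,  0.10782753]), np.float64(0.0001398815018628031))
scene [([423, 207], array([ 0.391, -0.284,  0.088])), ([411, 248], array([ 0.374, -0.139,  0.088])), ([338, 232], array([ 0.543, -0.115,  0.088])), ([353, 192], array([ 0.568, -0.262,  0.088]))]
side [([427, 277], array([ 0.385, -0.288,  0.088])), ([377, 289], array([ 0.368, -0.156,  0.088])), ([354, 235], array([ 0.552, -0.135,  0.088])), ([401, 225], array([ 0.568, -0.268,  0.088]))]
```

View pics/c.png

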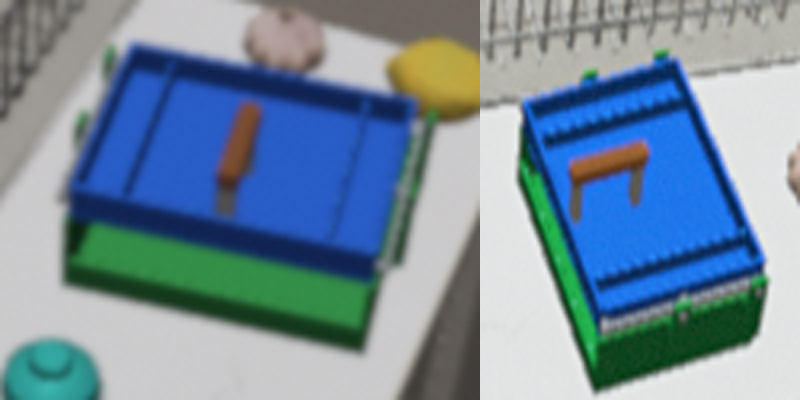

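The crop shows the wooden bar of the tray handle: scene pixels (382,207) to (377,225). The red timer is at scene (309,337), with the pink and turquoise look-alikes at (349,308) and (332,277). I'll move above the handle next.

{"fn": "step_arm", "kwargs": {"rows": [[0,[0.06,-0.098,0.006],-0.046],[0,[0.06,-0.098,0.006],-0.046],[0,[0.06,-0.098,0.006],-0.046],[0,[0.06,-0.098,0.006],-0.046],[0,[0.06,-0.098,0.006],-0.046],[0,[0.06,-0.098,0.006],-0.046],[0,[0.06,-0.098,0.006],-0.046],[0,[0.06,-0.098,0.006],-0.046]]}}

```text
time: 1.1
tcp_pos: [0.4246, 0.2035, 0.2724]
ee_rot: [-0.0, 0.426, 0.905, 0.0]
wrist_force: [1.2, 1.4, -0.2]
gripper_width: 0.0851
grip_force: 0.0
```

{"fn": "step_arm", "kwargs": {"rows": [[0,[0.011,-0.098,0.006],-0.046],[0,[0.011,-0.098,0.006],-0.046],[0,[0.011,-0.098,0.006],-0.046],[0,[0.011,-0.098,0.006],-0.046],[0,[0.011,-0.098,0.006],-0.046],[0,[0.011,-0.098,0.006],-0.046],[0,[0.011,-0.098,0.006],-0.046],[0,[0.011,-0.098,0.006],-0.046]]}}

```text
time: 2.1
tcp_pos: [0.4679, -0.1882, 0.2964]
ee_rot: [0.0, 0.666, 0.746, 0.0]
wrist_force: [1.1, 0.6, 0.2]
gripper_width: 0.0853
grip_force: 0.0
```

```bash
python3 - <<'E'
from h import *
cap('wrist','w1.png'); s=bot.state(); print(s['time'],s['tcp_pos'],s['ee_rot'],s['joints'])
E
```

```text
2.15 [ 0.46746158 -0.19404971  0.29699237] [ 1.15327108e-03  6.69091117e-01  7.43179274e-01 -5.60993218e-04] [-0.32319736  0.1886834   0.74683452  1.86613745 -0.1388465   1.13806956
  0.57784175]
```

View pics/w1.png

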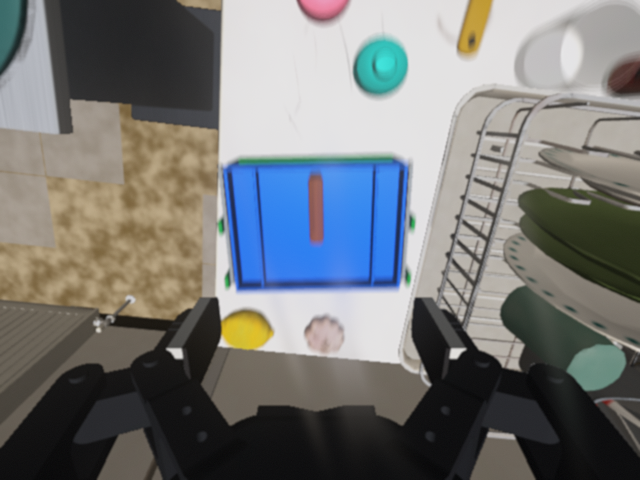

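The wrist view shows the bar from (316,172) to (317,244) and the tray rim's left edge from (223,165) to (237,290), square to the fingers. The lemon and garlic are at (246,330) and (324,335).

```bash
python3 - <<'E'
from h import *
a,b=atz('wrist',316,172,.119),atz('wrist',317,244,.119); print('bar',a,b,(a+b)/2,np.linalg.norm(a-b),np.degrees(np.arctan2(*(b-a)[1::-1])))
for p in((223,163),(409,158),(237,290),(401,288)): print(atz('wrist',*p,.088))
print('scene bar',atz('scene',382.5,206,.119),atz('scene',376.5,226,.111))
E
```

```text
bar [ 0.46445922 -0.15138483  0.119     ] [ 0.47327297 -0.21995579  0.119     ] [ 0.46886609 -0.18567031  0.119     ] 0.06913507976979215 -82.67566054604092
[ 0.37328872 -0.15759637  0.088     ]
[ 0.55385015 -0.13214761  0.088     ]
[ 0.39234914 -0.2961777   0.088     ]
[ 0.57372346 -0.27304886  0.088     ]
scene bar [ 0.47196994 -0.21097277  0.119     ] [ 0.46267227 -0.14952351  0.111     ]
```

{"fn": "step_arm", "kwargs": {"rows": [[0.5,[0,0,-0.08],0.015],[0.5,[0,0,-0.08],0],[0.5,[0,0,-0.08],0],[0.5,[0.002,0.002,-0.07],0],[0.5,[0,0,-0.064],0],[0.5,[0,0,0],0]]}}

```text
time: 2.9
tcp_pos: [0.4677, -0.1854, 0.1077]
ee_rot: [-0.002, 0.656, 0.755, -0.001]
wrist_force: [-0.0, 0.5, 0.2]
gripper_width: 0.0428
grip_force: 0.0
```

{"fn": "step_arm", "kwargs": {"rows": [[1,[0,0,0],0],[1,[0,0,0],0],[1,[0,0,0],0],[1,[0,0,0],0]]}}

```text
time: 3.4
tcp_pos: [0.4681, -0.1862, 0.1105]
ee_rot: [-0.0, 0.656, 0.754, -0.0]
wrist_force: [-12.7, -0.9, 13.0]
gripper_width: 0.013
grip_force: 59.8
```

{"fn": "step_arm", "kwargs": {"rows": [[1,[0.0002,-0.0016,0.0197],0],[1,[0.0006,-0.0048,0.0192],0],[1,[0.001,-0.0078,0.0181],0],[1,[0.0014,-0.0107,0.0166],0],[1,[0.0017,-0.0133,0.0146],0],[1,[0.002,-0.0155,0.0122],0]]}}

```text
time: 4.15
tcp_pos: [0.4716, -0.212, 0.1603]
ee_rot: [-0.001, 0.656, 0.755, 0.0]
wrist_force: [-6.1, 2.8, -3.2]
gripper_width: 0.0129
grip_force: 59.2
```

{"fn": "step_arm", "kwargs": {"rows": [[1,[0.0022,-0.0173,0.0095],0],[1,[0.0024,-0.0186,0.0065],0],[1,[0.0025,-0.0194,0.0033],0],[1,[0.0026,-0.0197,0.0001],0],[1,[0.0004,-0.003,0],0],[1,[0,0,0],0],[1,[0,0,0],0]]}}

```text
time: 5.03
tcp_pos: [0.477, -0.2506, 0.1704]
ee_rot: [-0.001, 0.656, 0.755, 0.001]
wrist_force: [-9.6, 9.4, 12.6]
gripper_width: 0.0127
grip_force: 61.4
```

{"fn": "step_arm", "kwargs": {"rows": [[0.4,[0,0,0],0],[0.4,[0,0,0],0],[0.4,[0,0,0.05],0],[0.4,[0,0,0.1],0],[0.2,[0,0.05,0.11],0],[0,[0,0.07,0.1],0.1],[0,[0,0.07,0.1],0.11],[0,[0,0.07,0.1],0.11]]}}

```text
time: 6.02
tcp_pos: [0.4769, -0.1207, 0.4515]
ee_rot: [0.001, 0.446, 0.895, 0.0]
wrist_force: [2.1, 0.3, -0.1]
gripper_width: 0.0856
grip_force: 0.0
```

{"fn": "step_arm", "kwargs": {"rows": [[0,[0.005,0.08,0.07],0.11],[0,[0.005,0.08,0.07],0.11],[0,[0.005,0.08,0.07],0.11],[0,[0.005,0.09,0.07],0.11],[0,[0.005,0.09,0.07],0.11],[0,[0,0.09,0.07],0.11],[0,[0,0.08,0.07],0.1],[0,[0,0,0],0.1]]}}

```text
time: 7.02
tcp_pos: [0.49, 0.1761, 0.6922]
ee_rot: [0.004, -0.214, 0.977, 0.001]
wrist_force: [0.4, -1.0, -0.7]
gripper_width: 0.0857
grip_force: 0.0
```

```bash
python3 - <<'E'
from h import *
s=bot.state(); print(s['time'],s['tcp_pos'],s['ee_rot'],s['joints'])
E
```

```text
7.025 [0.48996137 0.17611893 0.69220424] [ 3.93332683e-03 -2.13752248e-01  9.76879697e-01  7.50132315e-04] [-0.65510055  0.18783457  0.34207883  0.9529527  -0.06977083  2.00253364
  1.65329934]
```

{"fn": "step_arm", "kwargs": {"rows": [[0,[0,0,0.1],0],[0,[0,0,0.1],0],[0,[0,0,0],0]]}}

```text
time: 7.4
tcp_pos: [0.4787, 0.1687, 0.7302]
ee_rot: [0.044, -0.208, 0.977, 0.007]
wrist_force: [-0.4, 0.3, -0.5]
gripper_width: 0.0854
grip_force: 0.0
```

```bash
python3 - <<'E'
from h import *
s=bot.state(); print(s['time'],s['tcp_pos'],s['ee_rot'],s['joints'])
E
```

```text
7.4 [0.47871639 0.16869678 0.73023751] [ 0.04355197 -0.20787862  0.9771629   0.00650894] [-0.71483208  0.14973836  0.41008678  0.91152254 -0.07006728  2.00347641
  1.64632962]
```

{"fn": "step_arm", "kwargs": {"rows": [[0,[0,0,0.12],0],[0,[0,0,0.12],0],[0,[0,0,0.12],0],[0,[0,0,0.12],0],[0,[0,0,0.12],0],[0,[0,0,0.12],0]]}}

```text
time: 8.15
tcp_pos: [0.4547, 0.1609, 0.8547]
ee_rot: [0.181, -0.206, 0.961, 0.025]
wrist_force: [0.4, 0.2, 0.2]
gripper_width: 0.0856
grip_force: 0.0
```

{"fn": "step_arm", "kwargs": {"rows": [[0,[0,0,-0.1],0],[0,[0,0,-0.1],0],[0,[0,0,0],0]]}}

```text
time: 8.52
tcp_pos: [0.4544, 0.1609, 0.7582]
ee_rot: [0.177, -0.206, 0.962, 0.025]
wrist_force: [-0.7, 0.1, 2.5]
gripper_width: 0.0856
grip_force: 0.0
```

```bash
python3 - <<'E'
from h import *
s=bot.state(); print(s['time'],s['tcp_pos'],s['ee_rot'],s['joints'])
E
```

```text
8.525 [0.45442094 0.16094122 0.75820594] [ 0.17666012 -0.20605629  0.96213537  0.02505089] [-1.00625079 -0.07860514  0.51779686  1.09801354  0.08619541  1.75469225
  1.54103485]
```

The lean persists at about 20°, so I'll build it up to about 33°.

{"fn": "step_arm", "kwargs": {"rows": [[0,[0,0,0.12],0],[0,[0,0,0.12],0],[0,[0,0,0.12],0],[0,[0,0,0.12],0],[0,[0,0,0.12],0],[0,[0,0,0.12],0],[0,[0,0,0],0]]}}

```text
time: 9.4
tcp_pos: [0.4382, 0.1544, 0.9403]
ee_rot: [0.279, -0.199, 0.939, 0.039]
wrist_force: [0.6, -0.6, 0.1]
gripper_width: 0.0853
grip_force: 0.0
```

```bash
python3 - <<'E'
from h import *
from scipy.spatial.transform import Rotation as R
s=bot.state(); r=R.from_quat(s['ee_rot'],scalar_first=True).as_matrix();print(s['time'],s['tcp_pos'],r[:,2],r[:,1],s['joints'])
E
```

```text
9.4 [0.43819782 0.15438596 0.94033678] [ 0.50815761  0.18367593 -0.84145053] [-0.39569312  0.91756828 -0.03867044] [-0.81535209  0.11244436  0.5668297   0.46867997 -0.11274641  2.00423653
  1.64267096]
```

{"fn": "step_arm", "kwargs": {"rows": [[0,[0.008,0.008,-0.1],-0.1],[0,[0.008,0.008,-0.1],-0.1],[0,[0.008,0.008,-0.1],-0.1],[0,[0.008,0.008,-0.1],-0.1],[0,[0.008,0.008,-0.1],-0.1],[0,[0.008,0.008,-0.1],-0.1],[0,[0.008,0.008,-0.1],-0.1],[0,[0.008,0.008,-0.1],-0.1]]}}

```text
time: 10.4
tcp_pos: [0.4681, 0.1829, 0.5688]
ee_rot: [0.248, 0.36, 0.892, -0.113]
wrist_force: [1.2, 0.8, -0.2]
gripper_width: 0.0859
grip_force: 0.0
```

{"fn": "step_arm", "kwargs": {"rows": [[0,[0.008,0.008,-0.1],-0.1],[0,[0.008,0.008,-0.1],-0.1],[0,[0.008,0.008,-0.08],-0.1],[0,[0,0,-0.08],-0.04],[0,[0,0,-0.08],0],[0,[0,0,-0.04],0],[0,[0,0,0],0]]}}

```text
time: 11.28
tcp_pos: [0.4803, 0.195, 0.3292]
ee_rot: [0.21, 0.58, 0.767, -0.175]
wrist_force: [-0.7, -0.2, 0.8]
gripper_width: 0.0852
grip_force: 0.0
```

```bash
cat >> h.py <<'E'
def st():
    from scipy.spatial.transform import Rotation as R
    s=bot.state(); r=R.from_quat(s['ee_rot'],scalar_first=True).as_matrix();print(s['time'],s['tcp_pos'].round(4),'z',r[:,2].round(3),'y',r[:,1].round(3),s['joints'].round(2),'az',np.degrees(np.arctan2(r[1,2],r[0,2])))
E
python3 - <<'E'
from h import *
cap('wrist','w2.png'); st()
E
```

```text
11.325 [0.4806 0.1951 0.3302] z [ 0.12  -0.512 -0.85 ] y [ 0.964  0.266 -0.024] [-1.03  0.28  0.38  1.74  0.4   1.39 -0.49] az -76.77098094969926
```

View pics/w2.png

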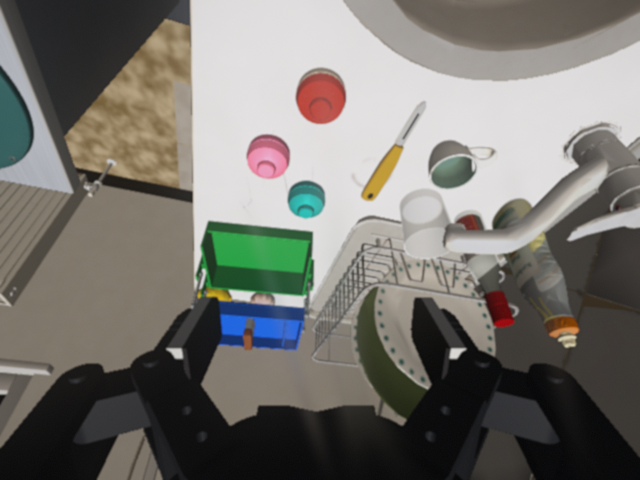

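The wrist view shows the red timer spanning x 296–346 and y 68–124. The tray is up, with its front edge near y=303, and the green compartment is open at (255,258).

```bash
python3 - <<'E'
from h import *
from scipy.optimize import minimize
def hull(n,P):
    t=np.linspace(0,2*np.pi,60); pr=[(.030,.018),(.029,.024),(.026,.032),(.019,.039),(.009,.042),(.007,.048)]
    q=np.concatenate([np.stack([P[0]+r*np.cos(t),P[1]+r*np.sin(t),0*t+z],1) for r,z in pr]); return cv2.convexHull(proj(n,q).astype(np.float32))
for n,f,b in(('wrist','w2.png',(280,55,360,135)),('scene','scene0.png',(285,315,335,360))):
    im=cv2.imread('pics/'+f); h=cv2.cvtColor(im,cv2.COLOR_BGR2HSV); m=(cv2.inRange(h,(0,120,50),(8,255,255))|cv2.inRange(h,(172,120,50),(180,255,255)))
    k=np.zeros_like(m);k[b[1]:b[3],b[0]:b[2]]=m[b[1]:b[3],b[0]:b[2]]
    ys,xs=np.nonzero(k); c=np.array([xs.mean(),ys.mean()]); P=atz(n,*c,.03)[:2]
    for _ in range(5):
        H=hull(n,P);M=cv2.moments(H); hc=np.array([M['m10'],M['m01']])/M['m00']; P=P+(atz(n,*c,.03)-atz(n,*hc,.03))[:2]
    print(n,c,P,len(xs),M['m00'])
E
```

```text
wrist [320.51668461  97.92303552] [0.49673114 0.12904592] 1858 2057.989426797605
scene [308.93045113 336.85150376] [0.49729893 0.13027353] 532 603.6861473494209
```

{"fn": "step_arm", "kwargs": {"rows": [[0,[0.003,-0.003,-0.09],-0.04],[0,[0.003,-0.003,-0.09],-0.04],[0,[0.003,-0.003,-0.09],0],[0,[0.004,-0.003,-0.09],0],[0,[0.004,-0.002,-0.08],0],[0,[0,0,0],0]]}}

```text
time: 12.08
tcp_pos: [0.4886, 0.1877, 0.1089]
ee_rot: [0.199, 0.627, 0.729, -0.188]
wrist_force: [-0.5, -0.3, 0.9]
gripper_width: 0.0854
grip_force: 0.0
```

```bash
python3 - <<'E'
from h import *
st()
E
```

```text
12.075 [0.4886 0.1877 0.1089] z [ 0.055 -0.524 -0.85 ] y [ 0.989  0.143 -0.025] [-0.96  0.61  0.37  1.86  0.32  1.02 -0.68] az -84.06164026309294
```

{"fn": "step_arm", "kwargs": {"rows": [[0,[0.0035,-0.026,-0.042],0],[0,[0.0035,-0.026,-0.042],0],[0,[0.0035,-0.026,-0.042],0],[0,[0.004,-0.025,-0.042],0],[0,[0,0,0],0],[0,[0,0,0],0]]}}

```text
time: 12.82
tcp_pos: [0.4969, 0.1376, 0.0273]
ee_rot: [0.199, 0.627, 0.73, -0.186]
wrist_force: [-0.4, 0.5, 0.3]
gripper_width: 0.0857
grip_force: 0.0
```

{"fn": "step_arm", "kwargs": {"rows": [[1,[0,0,0],0],[1,[0,0,0],0],[1,[0,0,0],0],[1,[0,0,0],0],[1,[0,0,0],0]]}}

```text
time: 13.45
tcp_pos: [0.4962, 0.1374, 0.0267]
ee_rot: [0.199, 0.627, 0.73, -0.186]
wrist_force: [-6.0, 5.7, 20.7]
gripper_width: 0.0557
grip_force: 58.9
```

{"fn": "step_arm", "kwargs": {"rows": [[0,[0,0,0],0],[0,[0,0,0],0],[0,[0,0,0],0],[0,[0,0.002,-0.014],0],[0,[0,0,0],0]]}}

```text
time: 14.08
tcp_pos: [0.4956, 0.1373, 0.0179]
ee_rot: [0.199, 0.627, 0.73, -0.187]
wrist_force: [-0.1, -0.5, 0.3]
gripper_width: 0.0852
grip_force: 0.0
```

{"fn": "step_arm", "kwargs": {"rows": [[1,[0,0,0],0],[1,[0,0,0],0],[1,[0,0,0],0],[1,[0,0,0],0],[1,[0,0,0],0]]}}

```text
time: 14.7
tcp_pos: [0.4959, 0.1376, 0.019]
ee_rot: [0.199, 0.627, 0.73, -0.187]
wrist_force: [-4.5, 4.0, 10.9]
gripper_width: 0.0569
grip_force: 61.4
```

```bash
python3 - <<'E'
from h import *
cap('wrist','w3.png'); st()
E
```

```text
14.75 [0.4959 0.1376 0.019 ] z [ 0.056 -0.522 -0.851] y [ 0.989  0.144 -0.023] [-0.89  0.74  0.37  1.93  0.34  0.8  -0.69] az -83.84176543236109
```

View pics/w3.png

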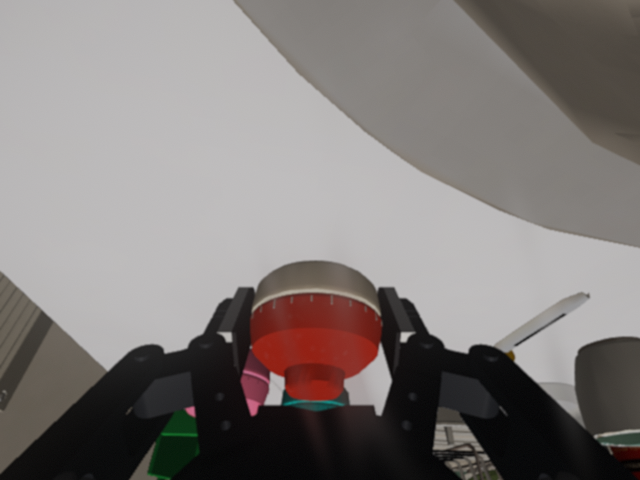

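The timer (x 250–382, y 260–400) sits centred and upright between the pads, gripped around the rim. I'll lift it a little.

{"fn": "step_arm", "kwargs": {"rows": [[1,[0,0,0.02],0],[1,[0,0,0.04],0],[1,[0,0,0.04],0],[1,[0,0,0],0]]}}

```text
time: 15.25
tcp_pos: [0.4967, 0.1378, 0.0705]
ee_rot: [0.199, 0.628, 0.729, -0.185]
wrist_force: [1.4, 0.9, -0.8]
gripper_width: 0.0565
grip_force: 64.4
```

```bash
python3 - <<'E'
from h import *
cap('wrist','w4.png'); st()
a=cv2.imread('pics/w3.png')[240:420,200:440];b=cv2.imread('pics/w4.png')[240:420,200:440]
cv2.imwrite('pics/cmp.png',np.hstack([a,b]))
E
```

```text
15.3 [0.4962 0.1376 0.0695] z [ 0.057 -0.521 -0.852] y [ 0.989  0.144 -0.021] [-0.9   0.65  0.39  1.93  0.34  0.89 -0.66] az -83.7248504364921
```

View pics/cmp.png

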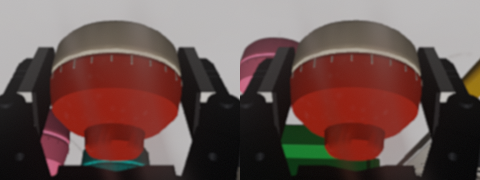

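{"fn": "step_arm", "kwargs": {"rows": [[1,[0,0,0.1],0],[1,[-0.006,-0.07,0],0],[1,[-0.006,-0.085,0],0],[1,[-0.006,-0.085,0],0],[1,[-0.006,-0.085,0],0],[1,[-0.006,-0.085,0],0],[1,[-0.006,-0.06,0],0],[1,[-0.006,-0.05,0],0]]}}

```text
time: 16.3
tcp_pos: [0.4743, -0.124, 0.1183]
ee_rot: [0.199, 0.627, 0.729, -0.187]
wrist_force: [1.4, -0.2, -1.3]
gripper_width: 0.0565
grip_force: 64.9
```

{"fn": "step_arm", "kwargs": {"rows": [[1,[-0.003,-0.025,-0.03],0],[1,[-0.003,-0.03,-0.025],0],[1,[-0.004,-0.03,-0.025],0],[1,[-0.004,-0.03,0],0],[1,[0,0,0],0],[1,[0,0,0],0]]}}

```text
time: 17.05
tcp_pos: [0.4682, -0.1798, 0.0788]
ee_rot: [0.199, 0.627, 0.73, -0.186]
wrist_force: [0.3, -0.0, -1.7]
gripper_width: 0.0567
grip_force: 64.9
```

```bash
python3 - <<'E'
from h import *
st(); cap('scene','s5.png'); cap('wrist','w5.png'); cap('side','d5.png')
a=cv2.resize(cv2.imread('pics/s5.png')[160:300,310:450],(400,400));b=cv2.resize(cv2.imread('pics/d5.png')[200:320,330:450],(400,400))
cv2.imwrite('pics/c5.png',np.hstack([a,b]))
E
```

```text
17.05 [ 0.4682 -0.1798  0.0788] z [ 0.057 -0.522 -0.851] y [ 0.989  0.144 -0.022] [-0.5   0.54  0.59  2.19  0.58  0.49 -0.35] az -83.78280733374082
```

View pics/c5.png

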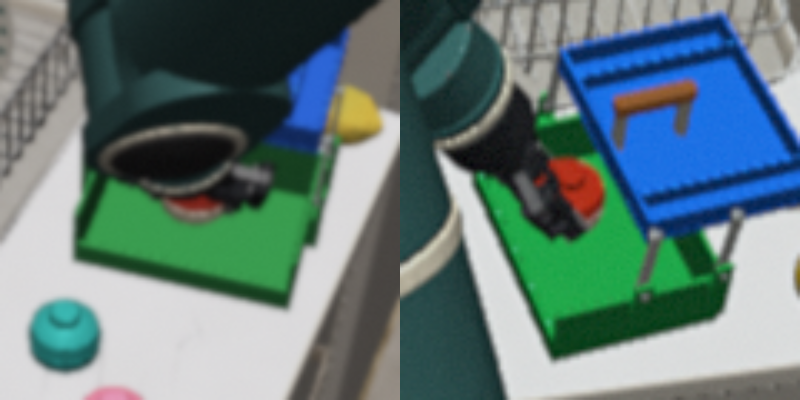

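The timer hangs upright over the compartment floor, just in front of the raised tray and clear of it. I'll lower it.

{"fn": "step_arm", "kwargs": {"rows": [[1,[0,0,-0.03],0],[1,[0,0,-0.03],0],[1,[0,0,-0.025],0],[1,[0,0,-0.01],0],[1,[0,0,-0.006],0],[1,[0,0,0],0]]}}

```text
time: 17.95
tcp_pos: [0.4679, -0.1802, 0.028]
ee_rot: [0.199, 0.627, 0.73, -0.187]
wrist_force: [0.0, 0.2, -1.5]
gripper_width: 0.0563
grip_force: 64.9
```

{"fn": "step_arm", "kwargs": {"rows": [[1,[0,0,-0.003],0],[1,[0,0,-0.003],0],[1,[0,0,0],0]]}}

```text
time: 18.32
tcp_pos: [0.468, -0.1802, 0.0251]
ee_rot: [0.199, 0.627, 0.73, -0.187]
wrist_force: [0.3, 0.2, 2.5]
gripper_width: 0.057
grip_force: 65.2
```

{"fn": "step_arm", "kwargs": {"rows": [[0,[0,0,0],0],[0,[0,0,0],0],[0,[0,0,0],0],[0,[-0.002,0.02,0.02],0],[0,[-0.005,0.05,0.05],0],[0,[-0.008,0.08,0.08],0],[0,[-0.008,0.08,0.08],0],[0,[-0.005,0.05,0.08],0]]}}

```text
time: 19.32
tcp_pos: [0.4533, -0.0378, 0.1818]
ee_rot: [0.199, 0.626, 0.73, -0.186]
wrist_force: [0.1, -0.1, 0.1]
gripper_width: 0.0853
grip_force: 0.0
```

```bash
python3 - <<'E'
from h import *
st(); cap('wrist','w6.png'); cap('scene','s6.png')
a=cv2.resize(cv2.imread('pics/w6.png'),(480,360));b=cv2.resize(cv2.imread('pics/s6.png')[160:280,330:430],(300,360))
cv2.imwrite('pics/c6.png',np.hstack([a,b]))
E
```

```text
19.325 [ 0.4533 -0.0378  0.1818] z [ 0.057 -0.521 -0.852] y [ 0.989  0.146 -0.023] [-0.81  0.3   0.55  2.15  0.51  0.9  -0.46] az -83.73274188637461
```

View pics/c6.png

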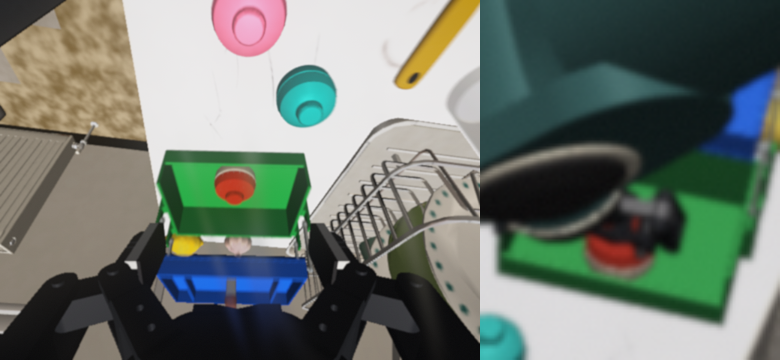

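The timer stands upright on the compartment floor at (235,184) in the left half, released. Next I'll fetch the tray handle.

{"fn": "step_arm", "kwargs": {"rows": [[0.3,[0,0,0.08],0],[0.5,[0.004,-0.03,0.07],0],[0.5,[0.009,-0.08,0],0],[0.5,[0.009,-0.08,0],0],[0.5,[0.009,-0.08,-0.02],0],[0.5,[0.008,-0.07,-0.02],0],[0.5,[0,0,0],0]]}}

```text
time: 20.3
tcp_pos: [0.472, -0.2124, 0.2346]
ee_rot: [0.198, 0.628, 0.728, -0.188]
wrist_force: [0.5, 0.9, 0.7]
gripper_width: 0.043
grip_force: 0.0
```

```bash
python3 - <<'E'
from h import *
st(); cap('wrist','w7.png')
im=cv2.imread('pics/w7.png')
for p in proj('wrist',[[.4773-.033*.129,-.2497+.033*.992,.179],[.4773+.033*.129,-.2497-.033*.992,.179]]): cv2.circle(im,tuple(int(i) for i in p),3,(0,255,255),-1)
cv2.imwrite('pics/w7m.png',im)
E
```

```text
20.3 [ 0.472  -0.2124  0.2346] z [ 0.053 -0.523 -0.851] y [ 0.99   0.14  -0.024] [-0.55  0.24  0.7   2.08  0.54  0.82 -0.09] az -84.21808052727515
```

View pics/w7m.png

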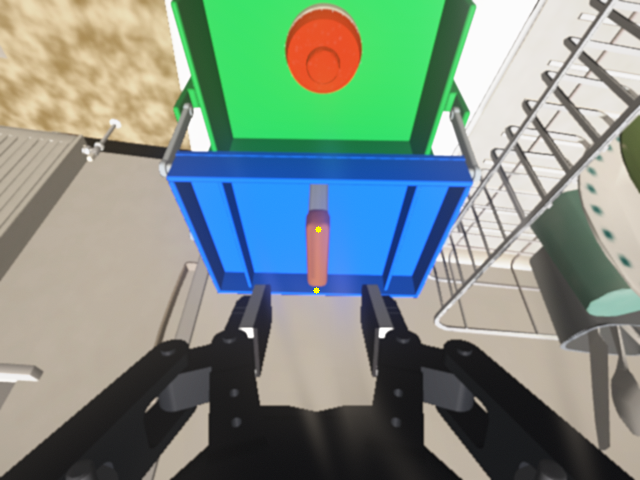

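The bar lies from (318,212) to (317,285), centred between the fingers and a few mm nearer than predicted. The timer is upright at (323,50).

{"fn": "step_arm", "kwargs": {"rows": [[0.5,[0.003,-0.023,-0.043],0],[0.5,[0.003,-0.023,-0.043],0],[0.5,[0.003,-0.023,-0.043],0],[0.5,[0,0,0],0],[1,[0,0,0],0],[1,[0,0,0],0],[1,[0,0,0],0]]}}

```text
time: 21.22
tcp_pos: [0.4765, -0.2444, 0.1713]
ee_rot: [0.198, 0.628, 0.729, -0.187]
wrist_force: [-19.1, 10.9, 23.3]
gripper_width: 0.0131
grip_force: 59.5
```

```bash
python3 - <<'E'
from h import *
st(); print(bot.state()['wrist_force'])
E
```

```text
21.225 [ 0.4765 -0.2444  0.1713] z [ 0.054 -0.522 -0.851] y [ 0.99   0.142 -0.024] [-0.45  0.38  0.69  2.11  0.5   0.62 -0.06] az -84.1282385083654
[-19.08240733  10.86074544  23.33582607]
```

{"fn": "step_arm", "kwargs": {"rows": [[1,[-0.0026,0.0197,-0.0001],0],[1,[-0.0025,0.0194,-0.0033],0],[1,[-0.0024,0.0186,-0.0065],0],[1,[-0.0022,0.0173,-0.0095],0],[1,[-0.002,0.0155,-0.0122],0]]}}

```text
time: 21.85
tcp_pos: [0.4701, -0.1987, 0.1551]
ee_rot: [0.198, 0.628, 0.729, -0.188]
wrist_force: [-21.8, 10.6, 17.7]
gripper_width: 0.0131
grip_force: 60.4
```

{"fn": "step_arm", "kwargs": {"rows": [[1,[-0.0017,0.0133,-0.0146],0],[1,[-0.0014,0.0107,-0.0166],0],[1,[-0.001,0.0078,-0.0181],0],[1,[-0.0006,0.0048,-0.0192],0],[1,[-0.0002,0.001,-0.0099],0],[1,[0,0.0006,-0.0098],0],[1,[0,0,0],0]]}}

```text
time: 22.72
tcp_pos: [0.4675, -0.1802, 0.1112]
ee_rot: [0.198, 0.628, 0.729, -0.188]
wrist_force: [-24.7, 14.1, 30.2]
gripper_width: 0.0129
grip_force: 63.3
```

```bash
python3 - <<'E'
from h import *
st()
E
```

```text
22.725 [ 0.4675 -0.1802  0.1112] z [ 0.052 -0.523 -0.851] y [ 0.99   0.141 -0.026] [-0.57  0.49  0.67  2.18  0.5   0.55 -0.25] az -84.33603506820745
```

{"fn": "step_arm", "kwargs": {"rows": [[1,[0,0,-0.004],0],[1,[0,0,0],0],[0.4,[0,0,0],0],[0.4,[0,0,0],0],[0.4,[0,0,0],0],[0.4,[-0.002,0.02,0.032],0],[0.4,[-0.005,0.05,0.08],0],[0.2,[-0.005,0.05,0.09],0]]}}

```text
time: 23.72
tcp_pos: [0.4631, -0.1197, 0.2106]
ee_rot: [0.199, 0.627, 0.73, -0.187]
wrist_force: [0.7, -0.4, 1.6]
gripper_width: 0.0674
grip_force: 0.0
```

{"fn": "step_arm", "kwargs": {"rows": [[0,[0,0.08,0.08],0],[0,[0,0.09,0.07],0],[0,[0,0.09,0.07],0],[0,[0,0.09,0.05],0],[0,[0,0,0],0],[0,[0,0,0],0]]}}

```text
time: 24.48
tcp_pos: [0.4634, 0.054, 0.3443]
ee_rot: [0.199, 0.627, 0.729, -0.187]
wrist_force: [0.6, -0.6, 0.1]
gripper_width: 0.0853
grip_force: 0.0
```

```bash
python3 - <<'E'
from h import *
st(); cap('wrist','w8.png'); cap('side','d8.png'); cap('scene','s8.png')
a=cv2.resize(cv2.imread('pics/s8.png')[160:300,310:450],(400,400));b=cv2.resize(cv2.imread('pics/d8.png')[200:320,330:450],(400,400))
cv2.imwrite('pics/c8.png',np.hstack([a,b]))
E
```

```text
24.475 [0.4634 0.054  0.3443] z [ 0.056 -0.523 -0.851] y [ 0.989  0.143 -0.023] [-1.02  0.14  0.58  1.89  0.46  1.36 -0.43] az -83.92358485421101
```

View pics/c8.png

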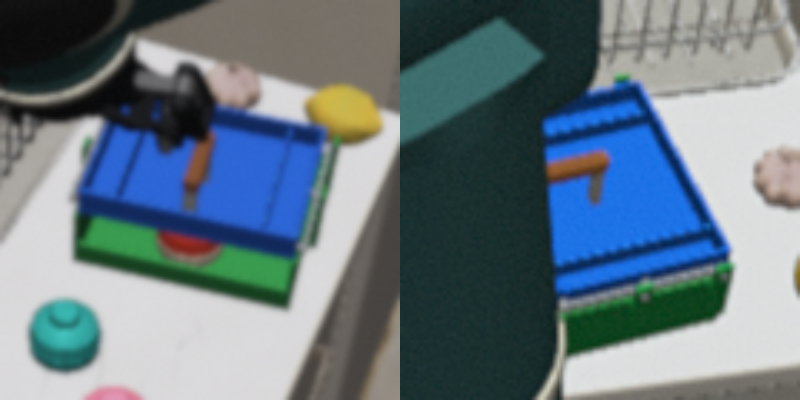

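The tray looks down with the timer upright under it at (190,243). A quick numeric comparison with the first picture will confirm that before I hand in.

```bash
python3 - <<'E'
from h import *
for a,b,box in(('scene0','s8',(395,200,428,255)),('side0','d8',(392,230,432,305))):
    A=cv2.imread(f'pics/{a}.png');B=cv2.imread(f'pics/{b}.png');x0,y0,x1,y1=box
    r=cv2.matchTemplate(cv2.resize(B[y0-8:y1+8,x0-8:x1+8],None,fx=4,fy=4),cv2.resize(A[y0:y1,x0:x1],None,fx=4,fy=4),cv2.TM_CCOEFF_NORMED);_,m,_,l=cv2.minMaxLoc(r);print(b,m,(np.array(l)-32)/4)
p=proj('side',[[.5,-.25,.088],[.5,-.25,.095]]);print(p[1]-p[0])
# blue mask only bounds
for a in('side0','d8'):
    m=cv2.inRange(cv2.cvtColor(cv2.imread(f'pics/{a}.png')[220:310,395:440],cv2.COLOR_BGR2HSV),(108,150,60),(128,255,255));ys,xs=np.nonzero(m);print(a,len(xs),xs.max(),ys.max(),ys.min(),ys.mean(),xs.mean())
E
```

```text
s8 0.9996110796928406 [0. 0.]
d8 0.9996165037155151 [0. 0.]
[ 0.2942131  -1.75774391]
side0 438 33 65 5 38.45662100456621 14.166666666666666
d8 499 33 65 5 39.33867735470942 13.62124248496994
```

The tray matches its starting position exactly.

```bash
python3 -c "
from station import bot
print(bot.sign_off())"
```

```text
the job is handed in; nothing more can be done
None
```

The red timer is standing upright on the caddy floor, the tray is fully down again and the arm is clear; I handed the job in at about 24.5 s, and the hand-in gave no verdict.

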